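Zero the balance and weigh the vial module from an interlocked rack

ROBOT

A 6-joint arm with a two-finger parallel gripper is mounted at the origin on the work surface. World frame = base frame: x ahead of the robot, y to its left, z up, the work surface at z = 0. Lengths are in m, angles in rad, forces in N, time in s.
With the tool pointing down it reaches from about 0.25 to 0.775 m from the base axis. Payload 4 kg.
Tool frame: the origin (TCP) lies at the very end of the fingers, on their centre line; the grasp point (between the pads) lies 19 mm behind it (robot.tcp_to_grasp is the distance from the TCP to the grasp point, in m); z points along the fingers, y is the line along which they close (so a half turn about z gives the same grasp; the last joint's range is limited). The gripper opens to 94 mm and grips with 3 to 60 N. Pads are 16 mm wide; open, the fingers measure 119 mm over their backs; the gripper's body (75 mm by 177 mm) begins 78 mm behind the grasp point.
Start: joints at [-1.339, 0.087, 1.371, -0, 1.684, -0.103], TCP at [0.181, -0.519, 0.206] pointing down, gripper open.
Joint ranges: [-3.1, 3.1], [-0.76, 2.03], [0.27, 2.55], [-1.08, 4.22], [0.17, 2.65], [-2.57, 2.57]. Speed limits (rad/s): [2.79, 2.79, 3.14, 3.14, 3.14, 3.14].

INTERFACE

Orientations are given as [roll, pitch, yaw] about the fixed x, y, z axes, in that order (R = Rz(yaw) Ry(pitch) Rx(roll)).
In Python, from bench import robot gives the robot as it stands.
- The arm moves only by the tool hand_motion, called after "Emit:" in YAML: its name, and indented under it one key for each argument. Schema: {"type":"object","properties":{"offsets":{"type":"array","items":{"type":"number"},"minItems":5,"maxItems":100},"only":{"type":"string"},"quiet":{"type":"boolean"},"lines":{"type":"string"}},"required":["offsets"],"additionalProperties":false}. offsets is one flat list of numbers that holds 1 to 20 rows one after another, with no inner brackets; each row has 5 numbers: the finger opening in m, then dx, dy, dz in units of 5 mm, then a turn about the tool's z in units of 0.05 rad; each row shifts and turns the commanded pose from where the row before left it, along the tool's axes as they then stand; what a row does not reach is not made up. A row lasts 1/12 s, in which the tool goes at most 0.0417 m and 0.125 rad, less where a joint would pass 70% of its speed; a pose out of reach is approached as far as the arm can. The fingers move at their own pace and stop on an object; the grip force is fixed at half the most. Time passes only in rows, so rows that do not move let the fingers close. The tool returns the time, the measured TCP pose, the force, the opening and the grip force at its end. only (a regular expression) keeps the lines of the reply that match it, lines (a string "A,B") keeps lines A to B, and quiet returns only ok. Input that does not fit is refused with a message, and nothing moves.
- robot.get_obs(): the state, without advancing time (a new reading comes with each control period).
- robot.snapshot(name): name is "side" or "top"; returns a dict with "color" (400x640x3 uint8, blue, green, red), "fx", "fy", "cx", "cy" (pixels), "k1" (the pictures are not rectified: a ray, as slopes to the right and down, at radius r is drawn at 1 + k1 r^2 times it, then the intrinsics apply), "extrinsics" (4x4, takes a point from world to camera coordinates). Camera axes: x right, y down, z forward; pixel columns grow to the right and rows downward; lengths in m; the calibration is good to about 2 mm. A picture is of the moment at which its call begins. There is no depth.
- robot.close_job(): hands the job in; it is judged then, once.
The state is a dict: "time": time; "joint_positions": joint angles; "qvel": joint speeds; "joint_torque": joint torques, N m; "tool_pos": TCP position; "ee_rot": TCP orientation; "wrist_force": force on the tool from outside, world axes, zero at the start; "wrist_torque": the same for the moment, N m; "width": finger opening in m; "finger_force": force on a finger pad.
Only numpy, scipy, OpenCV 4.12 (cv2) and the standard library are available. Lean on these libraries where they do the work, as an engineer would, in place of code of your own. Each camera call takes 0.05 s, during which the arm holds its last target. There are 200 camera calls.

TASK

Zero the balance while its pan is empty by pressing the wide tare bar on its front panel all the way down. Then draw the rack module that holds the two amber sample vials straight up out of the interlocked row, leaving the other modules standing in the tray, and set it down gently and upright in the middle of the balance pan with both vials still in it. Leave the petri dishes and the forceps where they are.

Things in the scene. Friction and masses are not known exactly. Their poses are not given: they have to be found in the camera images.
- vial_module: White rack module with 2 x 2 round vial holes, amber vials in two of them. Body 58 mm (own x) by 69 mm (own y) by 55 mm high, 0.17 to 0.34 kg. Origin: centre of the body's underside; z up, own y along the row. It stands second or third in a row of four. Its -x and +x faces are flat and free for fingers down to the tray's rim, 10 mm above its underside. Vial caps stand 19 mm above its top.
- joint_mid (a point): Centre of the T-shaped tongue on the vial module's +y face, 42 mm from its origin. Such full-height tongues (10 mm neck, 20 mm head, standing 13 mm out) and T-slots link all modules at 70 mm pitch, 1 to 1.5 mm play, 1 mm between bodies. The vial module can only come out straight up, and is free after 55 mm of lift, when its underside is above its neighbours' tops.
- micro_module: White module of the same size and joints, full of nine flat-capped microtubes in a 3 x 3 grid; the other inner place of the row. Origin as for vial_module. Contents of all the other modules stand at most 26 mm above their tops. To be left in place.
- end_a: White module of the same size and joints with one wide screw-capped jar (45 mm cap); at an end of the row. Origin as for vial_module. To be left in place.
- end_b: White module of the same size and joints with two aluminium-capped bottles (25 mm caps); at the other end of the row. Origin as for vial_module. To be left in place.
- vial0: Amber glass vial with a black cap, 18 mm diameter, 62 mm tall, loose in a hole of the vial module, 43 mm of it below the module's top. Origin: centre of its underside, 12 mm above the module's underside; z up.
- vial1: The second vial, the same as vial0, in the hole diagonally across.
- tray: Fixed shallow stainless tray under the row of modules, 76 mm (own x) by 312 mm (own y, along the row), 3 mm floor, rim 13 mm high. Origin: centre of its underside on the bench; z up.
- balance: Fixed white top-loading balance, 270 mm deep (own x) by 196 mm wide (own y), housing 55 mm high; its sloping front panel with display and keys is on the -x side, towards the robot. Origin: centre of its footprint on the bench; z up.
- pan (a point): Centre of the top face of the balance's square stainless pan, 160 x 160 mm, level, 69 mm above the bench; its x and y axes are the balance's.
- tare_key (a joint): The tare bar: a wide grey key, 74 mm (balance y) by 26 mm, in the lower middle of the balance's front panel. 0 at rest, 0.003 m fully pressed; springs back. It starts to move at 1.5 N and is fully down at 4.5 N. It moves square to the panel, which slopes down towards the balance's -x side by 15 degrees.
- tare_top (a point): Centre of the tare bar's top face, about 46 mm above the bench, 6 mm proud of the panel at rest; its z axis points out of the panel (15 degrees from vertical, leaning to the balance's -x side).
- petri: Two stacked petri dishes, 91 mm diameter, 32 mm tall, behind the tray (about 125 mm to its own +x). Origin: centre of the underside. To be left alone.
- forceps: Steel forceps, 130 mm long, 10 mm high, lying in front of the tray (about 105 mm to its own -x). Origin: middle, on the bench. To be left alone.

How it is judged:
By the outcome, as a careful person would: the job done as asked, in the order asked, and still so for the second after the job is handed in, with the robot touching nothing.
It also fails if it takes over 59 s, if anything falls off the work surface, if the arm or the gripper's body presses on something with over 40 N, if the wrist force passes 120 N, or if a joint passes its speed limit or range.

## Working session

There is one attempt and no reset: what is moved stays moved. The work goes in short steps, Python scripts to look and compute and a tool call to move; the robot and the scene stay as the last step left them, time stands still between calls to the robot, and variables do not carry over. Pictures are saved under pics/ and viewed, at most 10 in all, crops included, and the job is handed in when it is done.

```bash
ls; mkdir -p pics
```

Run:
```python
from bench import robot
import cv2,numpy as np
np.set_printoptions(precision=4,suppress=True)
for n in("side","top"):
    s=robot.snapshot(n);cv2.imwrite(f"pics/{n}0.png",s["color"])
    print(n,s["fx"],s["fy"],s["cx"],s["cy"],s["k1"]);print(s["extrinsics"])
o=robot.get_obs();print(o)
```

```text
bench.py
pics
side 428.3563839005993 428.3563839005993 313.88128007427207 197.1048721804572 -0.058840653859886446
[[-0.9977 -0.0676 -0.      0.5752]
 [-0.0342  0.5046 -0.8627  0.0918]
 [ 0.0584 -0.8607 -0.5058  1.078 ]
 [ 0.      0.      0.      1.    ]]
top 390.1024100546393 390.1024100546393 312.9903149953451 195.76194959590543 -0.05007547164285982
[[-0.0121 -0.9999 -0.0034 -0.0087]
 [-0.9854  0.0125 -0.1699  0.5877]
 [ 0.17    0.0013 -0.9854  0.8533]
 [ 0.      0.      0.      1.    ]]
{'time': 0.1, 'joint_positions': array([-1.3391,  0.0879,  1.3721, -0.    ,  1.6836, -0.1031]), 'qvel': array([-0.0003, -0.0001, -0.0026,  0.0002, -0.0007,  0.0003]), 'joint_torque': array([  0.0015, -34.1253, -30.3301,   0.072 ,   0.0304,  -0.0001]), 'tool_pos': array([ 0.1806, -0.519 ,  0.2045]), 'ee_rot': array([-3.1397, -0.0002,  0.3349]), 'wrist_force': array([-0.2487,  0.2136, -1.0043]), 'wrist_torque': array([ 0.02  , -0.0445,  0.0474]), 'finger_force': 0.0, 'width': 0.09401238188692233}
```
View pics/top0.png

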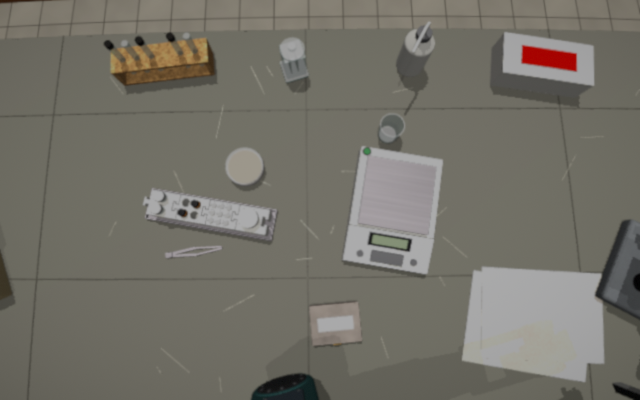

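View pics/side0.png

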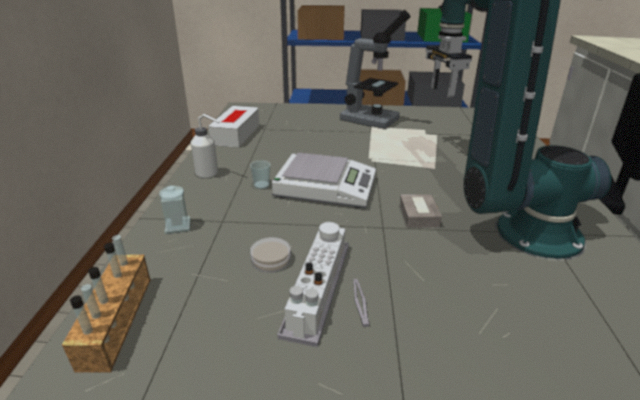

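The top view shows the row from (150,203) to (272,222), with black vial caps near (196,204) and (183,212). The balance is at (395,210), its tare bar at (387,258), and forceps at (193,252). In the side view the caps are at (309,268) and (318,278), and the pan is near (318,168).

Create h.py:
```python
import cv2,numpy as np
from bench import robot
np.set_printoptions(precision=4,suppress=True)
def ray(s,u,v):
    d=np.array([(u-s["cx"])/s["fx"],(v-s["cy"])/s["fy"]]);r=np.linalg.norm(d);q=r
    for _ in range(20): q=r/(1+s["k1"]*q*q)
    d=d*(q/r) if r>0 else d
    E=s["extrinsics"];R=E[:3,:3];c=-R.T@E[:3,3];w=R.T@np.array([d[0],d[1],1]);return c,w/np.linalg.norm(w)
def plane(s,u,v,z):
    c,w=ray(s,u,v);return c+w*(z-c[2])/w[2]
def tri(s1,p1,s2,p2):
    a,b=ray(s1,*p1);c,d=ray(s2,*p2)
    t=np.linalg.lstsq(np.c_[b,-d],c-a,rcond=None)[0];P=a+b*t[0];Q=c+d*t[1]
    return (P+Q)/2,np.linalg.norm(P-Q)
def proj(s,P):
    E=s["extrinsics"];p=E[:3,:3]@P+E[:3,3];x=p[:2]/p[2];x=x*(1+s["k1"]*(x@x));return x*s["fx"]+[s["cx"],s["cy"]]
```

Run:
```python
import cv2,numpy as np
t=cv2.imread("pics/top0.png");s=cv2.imread("pics/side0.png")
def crop(i,x,y,w,h,k):return cv2.resize(i[y:y+h,x:x+w],None,fx=k,fy=k,interpolation=cv2.INTER_CUBIC)
a=np.vstack([crop(t,140,180,140,70,4),crop(t,340,140,110,60,4)[:0].reshape(0,440,3)[:, :0].reshape(0,560,3) if 0 else np.zeros((0,560,3),np.uint8)])
b=crop(s,275,215,80,130,4) # 320x520
c=crop(t,335,140,112,140,2)# 224x280
d=crop(s,268,145,115,65,4)[:,:]#460x260
cv=np.zeros((600,800,3),np.uint8)
cv[0:280,0:560]=crop(t,140,180,140,70,4)
cv[0:390,560:800]=cv2.resize(s[215:345,275:355],(240,390),interpolation=cv2.INTER_CUBIC)
cv[285:565,0:224]=c
cv[285:285+195,224:224+345-10]=crop(s,268,145,115,65,3)[:,:335]
cv2.imwrite("pics/c1.png",cv)
```

```text
(no output)
```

View pics/c1.png

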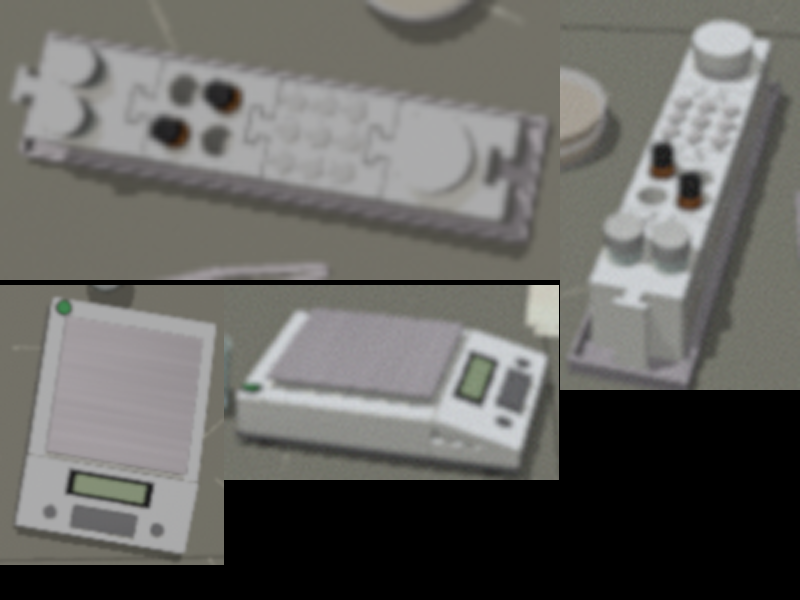

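The crop shows tongues pointing left (+y), with the vial module second from the left. Its caps and the clear holes, the tare bar, the pan and the display are all easy to separate.

Create m.py:
```python
from h import *
S={n:robot.snapshot(n) for n in("side","top")}
def comps(m,box,amin):
    x,y,w,h=box;z=np.zeros_like(m);z[y:y+h,x:x+w]=m[y:y+h,x:x+w]
    n,l,st,c=cv2.connectedComponentsWithStats(z)
    return [(c[i],st[i,4],l==i) for i in range(1,n) if st[i,4]>=amin]
def rect(mk): return cv2.minAreaRect(cv2.findContours(mk.astype(np.uint8),0,2)[0][0])
if __name__=="__main__":
    cap={}
    for n,b in(("top",(170,190,40,35)),("side",(295,255,40,35))):
        g=S[n]["color"].max(2);cc=comps((g<60).astype(np.uint8),b,8)
        cap[n]=[c for c,a,_ in cc];print(n,"caps",[(c,a) for c,a,_ in cc])
    for i in cap["top"]:
        for j in cap["side"]:print(i,j,*tri(S["top"],i,S["side"],j))
    # tare bar, display
    bar={}
    for n,b in(("top",(366,246,42,24)),("side",(355,160,22,30))):
        g=cv2.cvtColor(S[n]["color"],cv2.COLOR_BGR2GRAY)
        for c,a,m in comps((g<125).astype(np.uint8),b,50):
            print(n,"bar",c,a,rect(m));bar[n]=c
    print("tare",*tri(S["top"],bar["top"],S["side"],bar["side"]))
    for n,p in(("top",(395,195)),("side",(318,168))):
        print(n,"pan col",S[n]["color"][p[1],p[0]],"housing",S[n]["color"][235 if n=="top" else 190,360 if n=="top" else 300])
    print("row",S["top"]["color"][213,222],"bench",S["top"]["color"][240,120],"tray",S["top"]["color"][227,200])
```

```bash
python3 m.py
```

```text
top caps [(array([194.8065, 203.4516]), np.int32(31)), (array([181.8235, 212.3235]), np.int32(34))]
side caps [(array([308.9412, 266.9118]), np.int32(34)), (array([318.    , 276.6842]), np.int32(38))]
[194.8065 203.4516] [308.9412 266.9118] [0.5696 0.2527 0.0692] 0.0005459854151068677
[194.8065 203.4516] [318.     276.6842] [0.5616 0.2584 0.0516] 0.02199952715573021
[181.8235 212.3235] [308.9412 266.9118] [0.5576 0.2758 0.0869] 0.01990785098789537
[181.8235 212.3235] [318.     276.6842] [0.5497 0.2815 0.0697] 0.0004325725513213608
top bar [395.8421 247.6842] 76 ((392.5, 248.5), (5.0, 29.0), 90.0)
top bar [386.5385 257.6923] 364 ((386.4595031738281, 257.74322509765625), (32.057804107666016, 11.507928848266602), 9.462321281433105)
top bar [377.1481 267.4259] 108 ((381.5, 266.5), (5.0, 31.0), 90.0)
side bar [371.4662 172.6554] 148 ((366.0, 174.5), (29.0, 20.0), 90.0)
side bar [364.3061 180.0612] 98 ((364.5, 180.00001525878906), (8.192880630493164, 12.289320945739746), 20.556047439575195)
tare [ 0.433  -0.1589  0.0516] 0.021873568156451164
top pan col [157 153 159] housing [172 171 171]
side pan col [155 150 155] housing [138 141 141]
row [155 155 155] bench [100 111 112] tray [105 103 107]
```

Create m2.py:
```python
from m import *
T,D=S["top"],S["side"]
def yaw(p,q): return np.degrees(np.arctan2(*(q-p)[[1,0]]))
bt=(386.46,257.74)  # mask top bar
g=cv2.cvtColor(T["color"],cv2.COLOR_BGR2GRAY)
c,a,m=max(comps((g<125).astype(np.uint8),(366,250,42,16),50),key=lambda k:k[1]);r1=rect(m)
g=cv2.cvtColor(D["color"],cv2.COLOR_BGR2GRAY)
k=[q for q in comps((g<115).astype(np.uint8),(355,168,16,22),50)];print([(q[0],q[1],rect(q[2])) for q in k])
c2=min(k,key=lambda q:abs(q[0][0]-364))
print("tare",*tri(T,c,D,c2[0]),"tilt check",plane(T,*c,.046))
bp=[plane(T,*p,.046) for p in cv2.boxPoints(r1)];print("bar box",np.array(bp))
for n,s,b in(("top",T,(350,150,90,90)),("side",D,(280,150,90,45))):
    i=s["color"].astype(int);mk=((i[...,2]-i[...,1]>=3)&(i[...,0]-i[...,1]>=1)&(i.max(2)>120)).astype(np.uint8)
    mk=cv2.morphologyEx(cv2.morphologyEx(mk,cv2.MORPH_CLOSE,np.ones((3,3))),cv2.MORPH_OPEN,np.ones((5,5)))
    c,a,m=max(comps(mk,b,100),key=lambda q:q[1])
    hull=cv2.convexHull(np.argwhere(m)[:,::-1].astype(np.int32));q=cv2.approxPolyDP(hull,6,True)[:,0].astype(float)
    W=np.array([plane(s,*p,.069) for p in q]);print(n,"pan px",q.tolist(),a);print(W,W.mean(0))
    w=np.array([plane(s,*p,.069)[:2] for p in hull[:,0].astype(float)]).astype(np.float32);print("rect",cv2.minAreaRect(w))
i=T["color"];mk=(cv2.cvtColor(i,cv2.COLOR_BGR2GRAY)>125).astype(np.uint8)
mk=cv2.morphologyEx(mk,cv2.MORPH_CLOSE,np.ones((5,5)))
c,a,m=max(comps(mk,(140,182,140,62),100),key=lambda q:q[1]);
w=np.array([plane(T,*p,.058)[:2] for p in np.argwhere(m)[:,::-1].astype(float)]);
print("row",c,a,rect(m),cv2.minAreaRect(w.astype(np.float32)));v=np.linalg.svd(w-w.mean(0),full_matrices=False)[2][0];print("row dir",np.degrees(np.arctan2(v[1],v[0])),w.mean(0))
```

```bash
python3 m2.py
```

```text
[(array([364.4318, 179.9432]), np.int32(88), ((364.5, 180.0), (7.273237705230713, 11.700427055358887), 18.43494987487793))]
tare [ 0.4428 -0.1823  0.04  ] 0.0014201553554837275 tilt check [ 0.4434 -0.1812  0.046 ]
bar box [[ 0.4371 -0.1427  0.046 ]
 [ 0.4626 -0.1479  0.046 ]
 [ 0.4496 -0.2196  0.046 ]
 [ 0.4242 -0.2141  0.046 ]]
top pan px [[435.0, 167.0], [427.0, 233.0], [359.0, 222.0], [368.0, 156.0]] 4791
[[ 0.648  -0.2982  0.069 ]
 [ 0.4964 -0.2703  0.069 ]
 [ 0.5233 -0.1185  0.069 ]
 [ 0.6759 -0.1442  0.069 ]] [ 0.5859 -0.2078  0.069 ]
rect ((0.5856437087059021, -0.20743250846862793), (0.16025425493717194, 0.15898752212524414), 79.78956604003906)
side pan px [[346.0, 158.0], [337.0, 181.0], [285.0, 175.0], [298.0, 153.0]] 1304
[[ 0.4967 -0.2658  0.069 ]
 [ 0.5209 -0.1161  0.069 ]
 [ 0.6676 -0.1419  0.069 ]
 [ 0.6459 -0.2922  0.069 ]] [ 0.5828 -0.204   0.069 ]
rect ((0.583786129951477, -0.20275375247001648), (0.16313950717449188, 0.1577475219964981), 79.033447265625)
row [208.2827 211.2241] 3275 ((208.0675506591797, 212.59458923339844), (133.16319274902344, 30.74260902404785), 9.462322235107422) ((0.550341010093689, 0.2265232801437378), (0.30947449803352356, 0.07113523781299591), 79.87256622314453)
row dir -99.69781033051936 [0.5534 0.2249]
```

The measurements agree: the tare bar is at (0.443,-0.182), the pan at (0.585,-0.206) and the vial module at (0.560,0.267). All have a yaw of about -10°. First I close the fingers and go above the bar.

The rows are not in the units I measure in: shifts go in units of 5 mm and turns go in units of 0.05 rad. I convert before sending: 0.103 rad is 2.06.

Emit:
hand_motion:
  offsets: [0, 0, 0, 0, 2.06, 0, 0, 0, 0, 2.06, 0, 0, 0, 0, 2.06, 0, 0, 0, 0, 2.04, 0, 0, 0, 0, 2.04, 0, 0, 0, 0, 0]

```text
time: 0.8
tool_pos: [0.1807, -0.5194, 0.2054]
ee_rot: [-3.142, 0.0, -0.18]
wrist_force: [-0.2, 0.3, -0.7]
width: 0.0574
finger_force: 0.0
```

Emit:
hand_motion:
  offsets: [0, 3.2, -6.3, 1.8, 0, 0, 3.2, -6.3, 1.8, 0, 0, 3.2, -6.3, 1.8, 0, 0, 3.2, -6.3, 1.8, 0, 0, 3.2, -6.3, 1.8, 0, 0, 3.2, -6.3, 1.8, 0, 0, 3.2, -6.3, 1.8, 0, 0, 3.2, -6.3, 1.8, 0, 0, 3.2, -6.3, 1.8, 0, 0, 3.2, -6.3, 1.8, 0, 0, 3.2, -6.3, 1.8, 0, 0, 3.2, -6.3, 1.8, 0, 0, 0, 0, 0, 0, 0, 0, 0, 0, 0]

```text
time: 1.97
tool_pos: [0.4369, -0.1799, 0.0968]
ee_rot: [-3.141, 0.002, -0.172]
wrist_force: [-0.3, 0.2, 0.1]
width: 0.0005
finger_force: 0.0
```

Create d.py:
```python
# usage: d.py x y z yaw -> remaining tool-axis move
import sys
from h import *
o=robot.get_obs();p,e=o["tool_pos"],o["ee_rot"];g=list(map(float,sys.argv[1:5]))
from scipy.spatial.transform import Rotation as Ro
R=Ro.from_euler("xyz",e).as_matrix()
print("pos",p,"rpy",e,"F",o["wrist_force"],"w",o["width"]);print("d tool",R.T@(np.array(g[:3])-p),"turn",e[2]-g[3])
```

```bash
python3 d.py 0.438 -0.181 0.06 -0.178
```

```text
pos [ 0.4369 -0.1799  0.0968] rpy [-3.1415  0.0016 -0.172 ] F [-0.3384  0.1869  0.132 ] w 0.00047142625487555566
d tool [0.0014 0.0009 0.0368] turn 0.00596067663201888
```

Scaled: 0.003 m is 0.6, 0.015 m is 3, 0.006 rad is 0.12.

Emit:
hand_motion:
  offsets: [0, 0.28, 0, 3, 0.12, 0, 0, 0.2, 3, 0, 0, 0, 0, 2.4, 0, 0, 0, 0, 0.6, 0, 0, 0, 0, 0.2, 0, 0, 0, 0, 0, 0, 0, 0, 0, 0, 0]

```text
time: 2.55
tool_pos: [0.4383, -0.1836, 0.0526]
ee_rot: [3.141, -0.002, -0.185]
wrist_force: [0.4, -0.2, 0.1]
width: 0.0006
finger_force: 0.0
```

Run:
```python
from h import *
s=robot.snapshot("side");t=robot.snapshot("top")
a=cv2.resize(s["color"][130:215,290:400],None,fx=5,fy=5,interpolation=2);b=cv2.resize(t["color"][215:300,350:450],None,fx=2.5,fy=2.5,interpolation=2)
cv=np.zeros((425,800,3),np.uint8);cv[:,:550]=a;cv[:212,550:800]=b[:212];cv2.imwrite("pics/tare.png",cv)
```

```text
(no output)
```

View pics/tare.png

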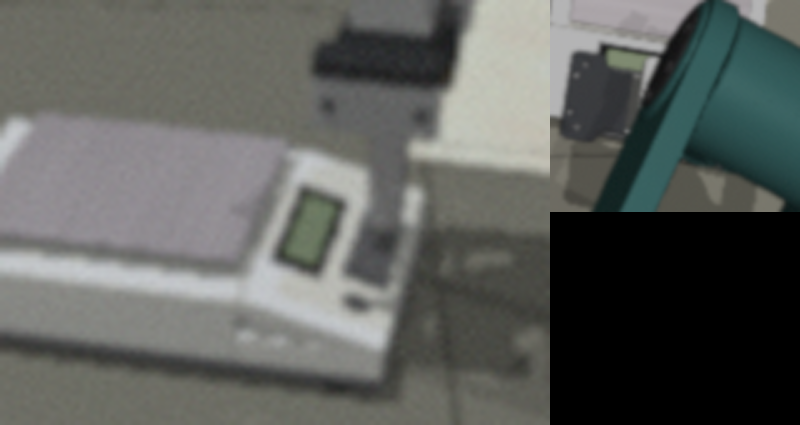

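The fingertips sit over the middle of the tare bar, at crop pixel (380,245). I press down in small rows.

Scaled: 0.002 m is 0.4, 0.001 m is 0.2.

Emit:
hand_motion:
  offsets: [0, 0, 0, 0.4, 0, 0, 0, 0, 0.4, 0, 0, 0, 0, 0.2, 0, 0, 0, 0, 0, 0, 0, 0, 0, 0, 0]

```text
time: 3.07
tool_pos: [0.438, -0.1828, 0.0467]
ee_rot: [3.141, -0.0, -0.184]
wrist_force: [0.3, 0.8, 1.9]
width: 0.0008
finger_force: 0.4
```

Emit:
hand_motion:
  offsets: [0, 0, 0, 0.2, 0, 0, 0, 0, 0.2, 0, 0, 0, 0, 0, 0, 0, 0, 0, 0, 0]

```text
time: 3.4
tool_pos: [0.4383, -0.1829, 0.0449]
ee_rot: [3.141, -0.001, -0.184]
wrist_force: [0.8, 0.8, 2.7]
width: 0.0005
finger_force: 1.4
```

Emit:
hand_motion:
  offsets: [0, 0, 0, 0.2, 0, 0, 0, 0, 0, 0, 0, 0, 0, 0, 0]

```text
time: 3.65
tool_pos: [0.4385, -0.1829, 0.044]
ee_rot: [3.141, -0.002, -0.184]
wrist_force: [1.6, 0.4, 3.7]
width: 0.0004
finger_force: 1.9
```

Emit:
hand_motion:
  offsets: [0, 0, 0, 0.2, 0, 0, 0, 0, 0.2, 0, 0, 0, 0, 0, 0, 0, 0, 0, 0, 0]

```text
time: 3.98
tool_pos: [0.4388, -0.183, 0.0431]
ee_rot: [3.141, -0.002, -0.184]
wrist_force: [0.4, 0.5, 9.3]
width: 0.0001
finger_force: 4.7
```

Emit:
hand_motion:
  offsets: [0, 0, 0, 0.2, 0, 0, 0, 0, 0, 0, 0, 0, 0, 0, 0, 0, 0, 0, 0, 0]

```text
time: 4.32
tool_pos: [0.4389, -0.1831, 0.0429]
ee_rot: [3.141, -0.003, -0.184]
wrist_force: [-1.3, 2.5, 12.9]
width: 0.0004
finger_force: 6.7
```

The force rose sharply from 3.7 N to 9.3 N and then 12.9 N with almost no further travel, so the bar is fully down. Next I release it, rise, turn and travel to the module with the fingers open.

Emit:
hand_motion:
  offsets: [0, 0, 0, -0.8, 0, 0, 0, 0, -4, 0, 0, 0, 0, -6, 0, 0, 0, 0, -7, 0, 0, 0, 0, -7, 0, 0.094, 0, 0, 0, -2.426, 0.094, 0, 0, 0, -2.426, 0.094, 0, 0, 0, -2.426, 0.094, 0, 0, 0, -2.426, 0.094, 0, 0, 0, -2.426, 0.094, 0, 0, 0, -2.426, 0.094, 0, 0, 0, -2.426, 0.094, 0, 0, 0, -2.426, 0.094, 0, 0, 0, -2.426, 0.094, 0, 0, 0, -2.426, 0.094, 0, 0, 0, -2.426, 0.094, 0, 0, 0, -2.426, 0.094, 0, 0, 0, -2.426, 0.094, 0, 0, 0, 0]

```text
time: 5.9
tool_pos: [0.4367, -0.1824, 0.1629]
ee_rot: [-3.138, -0.001, 1.394]
wrist_force: [1.1, 0.4, 0.0]
width: 0.0902
finger_force: 0.0
```

Emit:
hand_motion:
  offsets: [0.094, 7.74, 0.66, 0, 0, 0.094, 7.74, 0.66, 0, 0, 0.094, 7.74, 0.66, 0, 0, 0.094, 7.74, 0.66, 0, 0, 0.094, 7.74, 0.66, 0, 0, 0.094, 7.74, 0.66, 0, 0, 0.094, 7.74, 0.66, 0, 0, 0.094, 7.74, 0.66, 0, 0, 0.094, 7.74, 0.66, 0, 0, 0.094, 7.74, 0.66, 0, 0, 0.094, 7.74, 0.66, 0, 0, 0.094, 7.74, 0.66, 0, 0, 0.094, 0, 0, 0, 0, 0.094, 0, 0, 0, 0]

```text
time: 7.07
tool_pos: [0.5582, 0.2685, 0.1622]
ee_rot: [-3.138, 0.003, 1.393]
wrist_force: [-0.2, -0.3, -1.6]
width: 0.094
finger_force: 0.0
```

```bash
python3 d.py 0.5597 0.2671 0.021 1.393
```

```text
pos [0.5582 0.2685 0.1622] rpy [-3.1384  0.0028  1.3933] F [-0.2087 -0.2726 -1.6071] w 0.09397325398776156
d tool [-0.0008  0.0021  0.1412] turn 0.00028701777885697943
```

Scaled: 0.03 m is 6, 0.015 m is 3.

Emit:
hand_motion:
  offsets: [0.094, -0.16, 0.36, 6, 0, 0.094, 0, 0, 6, 0, 0.094, 0, 0, 6, 0, 0.094, 0, 0, 6, 0, 0.094, 0, 0, 3, 0, 0.094, 0, 0, 0.8, 0, 0.094, 0, 0, 0, 0, 0.094, 0, 0, 0, 0]

```text
time: 7.73
tool_pos: [0.5614, 0.2654, 0.0266]
ee_rot: [3.14, -0.0, 1.391]
wrist_force: [-0.4, -0.0, -0.4]
width: 0.094
finger_force: 0.0
```

```bash
python3 d.py 0.5597 0.2671 0.021 1.393
```

Run:
```python
from h import *
s=robot.snapshot("side");t=robot.snapshot("top")
a=cv2.resize(s["color"][200:340,250:370],(480,560),interpolation=2);b=cv2.resize(t["color"][170:250,140:280],(320,183),interpolation=2)
cv=np.zeros((560,800,3),np.uint8);cv[:,:480]=a;cv[:183,480:800]=b;cv2.imwrite("pics/gr.png",cv)
```

```text
pos [0.5614 0.2654 0.0266] rpy [ 3.1402 -0.0004  1.3908] F [-0.4419 -0.0166 -0.4109] w 0.0939729707772586
d tool [ 0.0014 -0.002   0.0056] turn -0.0022460357976732404
```

View pics/gr.png

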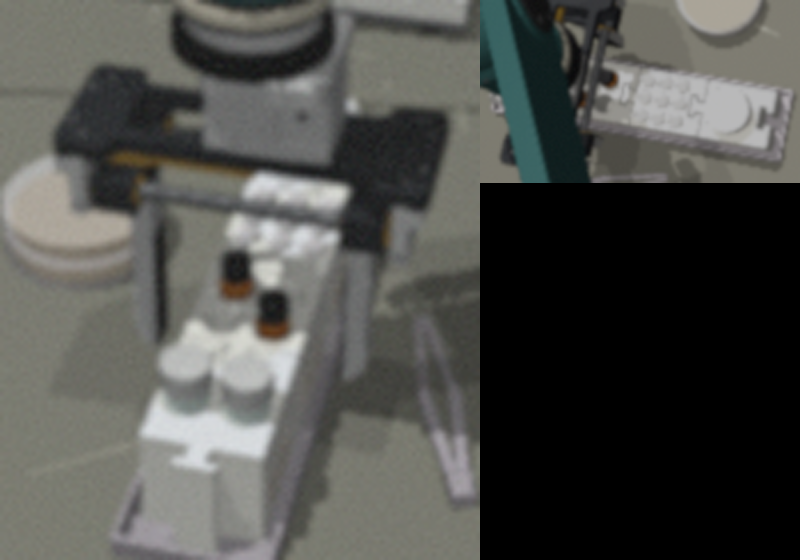

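The side view shows the open fingers straddling the row at the vial module. The caps at (237,270) and (273,312) are between them, and petri dishes and forceps are clear. I fine-adjust and close in stages.

Scaled: 0.001 m is 0.2, 0.004 m is 0.8.

Emit:
hand_motion:
  offsets: [0.08, 0.2, -0.24, 0.8, 0, 0.07, 0, 0, 0, 0, 0.063, 0, 0, 0, 0, 0.063, 0, 0, 0, 0, 0.063, 0, 0, 0, 0]

```text
time: 8.25
tool_pos: [0.5598, 0.2675, 0.0217]
ee_rot: [3.141, -0.0, 1.393]
wrist_force: [0.9, -1.0, 0.2]
width: 0.0647
finger_force: 0.0
```

Emit:
hand_motion:
  offsets: [0.0605, 0, 0, 0, 0, 0.0605, 0, 0, 0, 0, 0.0605, 0, 0, 0, 0, 0.0605, 0, 0, 0, 0]

```text
time: 8.58
tool_pos: [0.5597, 0.2674, 0.0214]
ee_rot: [-3.142, 0.0, 1.393]
wrist_force: [0.8, 0.0, 0.0]
width: 0.0604
finger_force: 0.0
```

```bash
python3 d.py 0.5597 0.2671 0.021 1.393
```

```text
pos [0.5597 0.2674 0.0214] rpy [-3.1416  0.0001  1.3927] F [0.8087 0.0105 0.0224] w 0.06041180251037087
d tool [-0.0003  0.      0.0004] turn -0.0003086327327663785
```

Emit:
hand_motion:
  offsets: [0.05, 0, 0, 0, 0, 0.04, 0, 0, 0, 0, 0.04, 0, 0, 0, 0, 0.04, 0, 0, 0, 0, 0.04, 0, 0, 0, 0, 0.04, 0, 0, 0, 0]

```text
time: 9.08
tool_pos: [0.5599, 0.2674, 0.0214]
ee_rot: [3.141, 0.0, 1.393]
wrist_force: [1.3, -0.3, -0.3]
width: 0.058
finger_force: 30.0
```

Emit:
hand_motion:
  offsets: [0.04, 0, 0, -0.4, 0, 0.04, 0, 0, -0.6, 0, 0.04, 0, 0, -1, 0, 0.04, 0, 0, -1, 0, 0.04, 0, 0, -1, 0, 0.04, 0, 0, 0, 0, 0.04, 0, 0, 0, 0]

```text
time: 9.67
tool_pos: [0.5602, 0.2676, 0.0423]
ee_rot: [3.14, -0.001, 1.393]
wrist_force: [-0.1, -0.2, -2.8]
width: 0.0577
finger_force: 30.0
```

```bash
python3 d.py 0.5597 0.2671 0.041 1.393
```

```text
pos [0.5602 0.2676 0.0423] rpy [ 3.1404 -0.0007  1.3927] F [-0.0503 -0.2333 -2.8136] w 0.057719465132612904
d tool [-0.0006 -0.0004  0.0013] turn -0.0002897275582010028
```

The load is 2.8 N with almost no sideways force, so nothing is binding. I keep lifting straight up and check.

Scaled: -0.008 m is -1.6.

Emit:
hand_motion:
  offsets: [0.04, 0, 0, -1.6, 0, 0.04, 0, 0, -1.6, 0, 0.04, 0, 0, -1.6, 0, 0.04, 0, 0, -1.6, 0, 0.04, 0, 0, 0, 0]

```text
time: 10.08
tool_pos: [0.5613, 0.268, 0.0767]
ee_rot: [3.137, -0.003, 1.393]
wrist_force: [0.2, 0.8, -2.7]
width: 0.0576
finger_force: 30.0
```

Emit:
hand_motion:
  offsets: [0.04, 0, 0, -2, 0, 0.04, 0, 0, -2.4, 0, 0.04, 0, 0, -3, 0, 0.04, 0, 0, -3, 0, 0.04, 0, 0, -3, 0, 0.04, 0, 0, -3, 0, 0.04, 0, 0, -1, 0, 0.04, 0, 0, 0, 0, 0.04, 0, 0, 0, 0]

```text
time: 10.83
tool_pos: [0.5597, 0.2674, 0.1606]
ee_rot: [3.141, -0.0, 1.393]
wrist_force: [0.5, 0.3, -3.6]
width: 0.058
finger_force: 30.0
```

```bash
python3 d.py 0.585 -0.206 0.16 1.393;python3 - <<'E'
from h import *
s=robot.snapshot("side")
cv2.imwrite("pics/lift.png",cv2.resize(s["color"][160:345,240:390],(480,592),interpolation=2))
E
```

```text
pos [0.5597 0.2674 0.1606] rpy [ 3.1413 -0.      1.3927] F [ 0.5382  0.2917 -3.6445] w 0.0579598197660575
d tool [-0.4614  0.1087  0.0006] turn -0.0002862717977449858
```

View pics/lift.png

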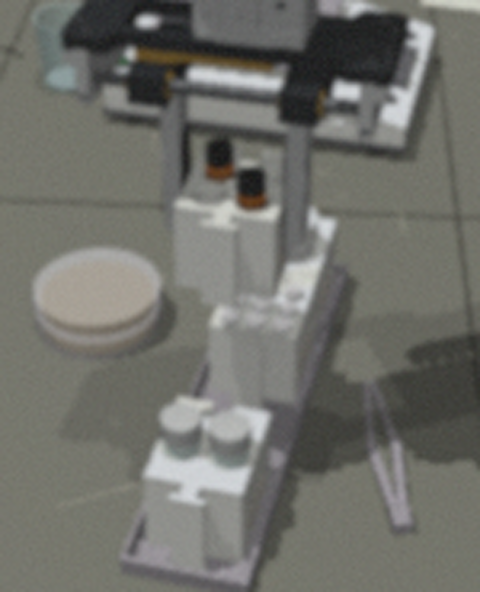

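The module hangs free and upright with both vials in it, and the other three still stand in the tray. I carry it over to the pan.

Scaled: -0.0265 m is -5.3, -0.024 m is -4.8.

Emit:
hand_motion:
  offsets: [0.04, -2.4, 0.56, 0, 0, 0.04, -4.8, 1.14, 0, 0, 0.04, -5.3, 1.24, 0, 0, 0.04, -5.3, 1.24, 0, 0, 0.04, -5.3, 1.24, 0, 0, 0.04, -5.3, 1.24, 0, 0, 0.04, -5.3, 1.24, 0, 0, 0.04, -5.3, 1.24, 0, 0, 0.04, -5.3, 1.24, 0, 0, 0.04, -5.3, 1.24, 0, 0, 0.04, -5.3, 1.24, 0, 0, 0.04, -5.3, 1.24, 0, 0, 0.04, -5.3, 1.24, 0, 0, 0.04, -5.3, 1.24, 0, 0, 0.04, -5.3, 1.24, 0, 0, 0.04, -5.3, 1.24, 0, 0, 0.04, -5.3, 1.24, 0, 0, 0.04, -3.6, 0.84, 0, 0, 0.04, -2, 0.5, 0, 0, 0.04, 0, 0, 0, 0]

```text
time: 12.55
tool_pos: [0.5834, -0.2085, 0.1591]
ee_rot: [-3.139, 0.0, 1.389]
wrist_force: [-0.2, -0.0, -3.1]
width: 0.0579
finger_force: 30.0
```

Emit:
hand_motion:
  offsets: [0.04, 0, 0, 0, 0, 0.04, 0, 0, 0, 0, 0.04, 0, 0, 0, 0]

```text
time: 12.8
tool_pos: [0.5845, -0.2046, 0.1604]
ee_rot: [-3.141, -0.0, 1.394]
wrist_force: [-0.4, 0.1, -2.7]
width: 0.0577
finger_force: 30.0
```

```bash
python3 d.py 0.585 -0.2055 0.0877 1.393
```

```text
pos [ 0.5845 -0.2046  0.1604] rpy [-3.1413 -0.0005  1.3944] F [-0.3539  0.0567 -2.702 ] w 0.05771798819509791
d tool [-0.0009  0.0007  0.0727] turn 0.0013911219544457953
```

Emit:
hand_motion:
  offsets: [0.04, -0.18, 0.1, 2, 0, 0.04, 0, 0, 3, 0, 0.04, 0, 0, 3, 0, 0.04, 0, 0, 2.4, 0, 0.04, 0, 0, 1.6, 0, 0.04, 0, 0, 0.8, 0, 0.04, 0, 0, 0, 0, 0.04, 0, 0, 0, 0, 0.04, 0, 0, 0, 0]

```text
time: 13.55
tool_pos: [0.5855, -0.2072, 0.0976]
ee_rot: [3.14, 0.001, 1.393]
wrist_force: [0.2, -0.6, -2.8]
width: 0.058
finger_force: 30.0
```

Emit:
hand_motion:
  offsets: [0.04, 0, 0, 0.4, 0, 0.04, 0, 0, 0.4, 0, 0.04, 0, 0, 0.2, 0, 0.04, 0, 0, 0, 0, 0.04, 0, 0, 0, 0]

```text
time: 13.97
tool_pos: [0.5847, -0.207, 0.0914]
ee_rot: [-3.141, 0.0, 1.393]
wrist_force: [0.1, -0.6, -3.2]
width: 0.0581
finger_force: 30.0
```

Emit:
hand_motion:
  offsets: [0.04, 0, 0, 0.2, 0, 0.04, 0, 0, 0.2, 0, 0.04, 0, 0, 0, 0, 0.04, 0, 0, 0, 0]

```text
time: 14.3
tool_pos: [0.5847, -0.2069, 0.0893]
ee_rot: [-3.141, -0.0, 1.393]
wrist_force: [-0.1, 0.3, -2.6]
width: 0.0577
finger_force: 30.0
```

Emit:
hand_motion:
  offsets: [0.04, 0, 0, 0.2, 0, 0.04, 0, 0, 0, 0, 0.04, 0, 0, 0, 0]

```text
time: 14.55
tool_pos: [0.5847, -0.2069, 0.0884]
ee_rot: [-3.141, 0.0, 1.393]
wrist_force: [0.7, 0.3, -2.3]
width: 0.0582
finger_force: 30.0
```

Scaled: 0.0005 m is 0.1.

Emit:
hand_motion:
  offsets: [0.04, 0, 0, 0.1, 0, 0.04, 0, 0, 0, 0, 0.04, 0, 0, 0, 0]

```text
time: 14.8
tool_pos: [0.5848, -0.2069, 0.088]
ee_rot: [-3.142, 0.0, 1.393]
wrist_force: [0.1, -0.2, -3.0]
width: 0.0579
finger_force: 30.0
```

Emit:
hand_motion:
  offsets: [0.04, 0, 0, 0.1, 0, 0.04, 0, 0, 0, 0, 0.04, 0, 0, 0, 0]

```text
time: 15.05
tool_pos: [0.5848, -0.2069, 0.0875]
ee_rot: [-3.142, 0.0, 1.393]
wrist_force: [0.5, 0.3, -2.8]
width: 0.058
finger_force: 30.0
```

Emit:
hand_motion:
  offsets: [0.04, 0, 0, 0.1, 0, 0.04, 0, 0, 0, 0, 0.04, 0, 0, 0, 0]

```text
time: 15.3
tool_pos: [0.5849, -0.207, 0.0874]
ee_rot: [3.141, 0.0, 1.393]
wrist_force: [-1.2, 0.4, -1.8]
width: 0.058
finger_force: 30.0
```

Scaled: 0.0005 m is 0.1.

Emit:
hand_motion:
  offsets: [0.04, 0, 0, 0.1, 0, 0.04, 0, 0, 0, 0, 0.04, 0, 0, 0, 0]

```text
time: 15.55
tool_pos: [0.5849, -0.207, 0.0874]
ee_rot: [3.141, 0.0, 1.393]
wrist_force: [-2.8, 1.6, 3.9]
width: 0.0577
finger_force: 30.0
```

Emit:
hand_motion:
  offsets: [0.04, 0, 0, 0.1, 0, 0.04, 0, 0, 0, 0, 0.04, 0, 0, 0, 0]

```text
time: 15.8
tool_pos: [0.5849, -0.207, 0.0874]
ee_rot: [3.141, 0.0, 1.393]
wrist_force: [-3.4, 1.7, 5.3]
width: 0.0581
finger_force: 30.0
```

The force has turned upward, so the module is seated on the pan. I ease off, open the fingers and rise straight up.

Emit:
hand_motion:
  offsets: [0.04, 0, 0, -0.1, 0, 0.06, 0, 0, 0, 0, 0.064, 0, 0, 0, 0, 0.07, 0, 0, 0, 0, 0.08, 0, 0, 0, 0, 0.085, 0, 0, 0, 0, 0.085, 0, 0, 0, 0, 0.085, 0, 0, 0, 0]

```text
time: 16.47
tool_pos: [0.5848, -0.207, 0.0863]
ee_rot: [-3.142, 0.0, 1.393]
wrist_force: [0.4, 0.0, -0.1]
width: 0.0848
finger_force: 0.0
```

Emit:
hand_motion:
  offsets: [0.085, 0, 0, -1, 0, 0.085, 0, 0, -2, 0, 0.085, 0, 0, -4, 0, 0.085, 0, 0, -6, 0, 0.085, 0, 0, -6, 0, 0.085, 0, 0, -6, 0, 0.085, 0, 0, -4, 0, 0.085, -6, -4, 0, 0, 0.085, -6, -5, 0, 0, 0.085, -6, -5, 0, 0, 0.085, -6, -5, 0, 0, 0.085, -6, -5, 0, 0, 0.085, -6, -5, 0, 0, 0.085, 0, 0, 0, 0, 0.085, 0, 0, 0, 0]

```text
time: 17.72
tool_pos: [0.4091, -0.3597, 0.2329]
ee_rot: [3.14, 0.001, 1.389]
wrist_force: [-0.4, 0.9, -0.3]
width: 0.0851
finger_force: 0.0
```

Run:
```python
from h import *
s=robot.snapshot("side");t=robot.snapshot("top")
cv=np.zeros((600,800,3),np.uint8)
cv[:300,:480]=s["color"][100:350,200:600].repeat(1,0)[:250] is None or cv2.resize(s["color"][100:350,200:600],(480,300))
cv[300:600,:480]=cv2.resize(s["color"][130:230,260:420],(480,300),interpolation=2)
cv[:375,480:800]=cv2.resize(t["color"][140:290,332:460],(320,375),interpolation=2)
cv[380:500,480:800]=cv2.resize(t["color"][140:260,130:450],(320,120))
cv2.imwrite("pics/end.png",cv);cv2.imwrite("pics/endt.png",t["color"]);cv2.imwrite("pics/ends.png",s["color"])
```

```text
(no output)
```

View pics/end.png

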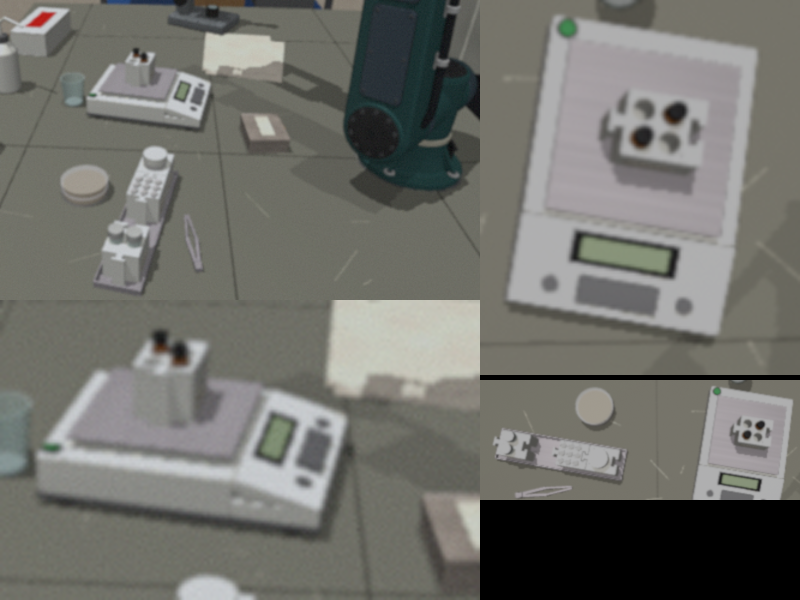

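The module stands upright in the middle of the pan, at (660,128) in the top crop, with both vials in it. The other modules, petri dishes and forceps are unmoved and the robot is clear.

```bash
python3 -c "from bench import robot;print(robot.close_job())"
```

```text
the job is handed in; nothing more can be done
None
```

The balance was tared with its pan empty, then the vial module was lifted out and set upright in the middle of the pan with both vials in it; nothing else moved, and I handed the job in at about 18 s.

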